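Load a dish into a push-latch bench incubator

TASK

Put the round dish with the orange dot into the incubator chamber nearer the warm plate: press the blue pad of that chamber's lid once so that its push-push latch frees it and it swings up, set the dish level and fully down in the round recess inside, then swing the lid down and press the pad again until the latch catches and the lid stays shut. Press gently and by feel, never harder than about 20 N on the incubator, and keep the dish level. Leave the other chamber's lid and everything else on the bench alone.

Things in the scene. Friction and masses are not known exactly. Their poses are not given: they have to be found in the camera images.
- incubator: White two-chamber benchtop incubator, fixed, 310 deep (x) x 370 wide (y) x 125 mm high to its deck. Origin: centre of its underside; x points to its back, y to its left (the warm plate's side). The chamber to use is at y = +90 mm, the other at -90. It is 100 (x) x 130 (y) mm inside, its floor 37 mm below the deck. Load the incubator and lids with 20 N at most.
- recess (a point): Centre of the bottom of the round dish recess in the chamber's floor: 57 mm across, 4 mm deep, its lip chamfered by 1.5 mm. Axes as the incubator's.
- lid (a joint): Angle of that chamber's lid, rad: about 0 latched shut (-0.006 to 0.008), growing as it swings up, 1.75 full open, -0.033 pressed down on its stop. White plate, 160 (x) x 166 (y) x 14 mm. Once freed, a spring with a damper swings it full open in about 2 s; swinging it down takes 1 to 2 N at the pad, and over the last 5 mm two sprung plungers also push it up.
- press_pad (a point): Centre of the blue round thumb pad, 26 mm across, on top of the lid, right above the latch; it moves with the lid. It lies 140 mm from the hinge line, 22 mm inside the lid's front edge, 15 mm above the lid's underside. The lid pushes back there with 8 to 10 N at its latched height, 11 to 13 N at the click and 13.5 N where it meets the stop, then the force rises steeply (up to 1.5 N more if pressed 10 mm nearer the hinge).
- lid_hinge (a point): On the lid's hinge line (along the incubator's y), mid-width, level with the lid's underside, 6 mm above the deck. It turns with the lid; at joint 0 its axes are the incubator's. Behind the hinge the deck is clear but for a 34 mm high gas inlet at the left rear corner.
- dish_center (a point): Centre, half-way up, of the closed round culture dish with an orange dot on its cover: 54 mm across, 14 mm high, about 30 g, upright on the warm plate.
- warm_plate: Black warm plate, fixed, 270 (x) x 110 (y) x 24 mm high, left of the incubator. Origin: centre of its underside. The dish stands on one half of it and a square dish on the other.
- other_lid: Lid of the other chamber: same look, latched shut, to be left alone. Origin: middle of its hinge line, level with its underside; the plate reaches 162 mm to the front and 83 mm to either side.
- four_well: Square four-well dish, 66 x 66 x 14 mm, loose on the warm plate, a bystander. Origin: centre of its underside.
- tube_rack: Blue rack with capped tubes, 70 x 130 x 96 mm, loose bystander right of the incubator. Origin: centre of its underside.
- media_bottle: Amber bottle, 60 mm across, 125 mm high, loose bystander right of the incubator. Origin: centre of its underside.
- dish_stack: Stack of four empty dishes, 54 mm across, 56 mm high, loose bystander at the far left. Origin: centre of its underside.
- latch_slot (a point): Mouth of the latch's slot in the front rim, at deck level, 6 mm below the shut lid. Push-push latch: pressing the pad 3.3 mm below its latched height and letting go frees a shut lid and catches an open one; the hard stop is only 0.7 to 2.2 mm deeper, so feel for it. Press in one stroke: easing off past the click and pressing on is a second press and undoes the first.
Not all that is in view belongs to the job. What is shaped like the part that bears dish_center but red is not meant.

How it is judged (in metres and radians):
On the way, in this order (a step that is already met when the one before it is completed fails the run):
1. the latch has been pressed free and the lid has swung up (value of joint lid above 1.3 rad), for 0.2 s.
2. the dish lies fully down in the recess, let go, with the lid up (horizontal distance between dish_center and recess below 0.003 m and z of dish_center in the frame of recess below 0.0088 m and angle between dish_center's own z axis and vertical below 0.06 rad and value of joint lid above 1 rad and contact force between the fingers and dish below 0.05 N), for 0.3 s.
At the end, for the whole second after the job is handed in: The lid is shut and caught by its latch (lid angle between -0.02 and 0.02 rad) and still; the dish lies in the recess, its centre within 3 mm of the recess's centre, fully down (within 1.8 mm) and level within 0.06 rad (value of joint lid between -0.02 and 0.02 rad and velocity of joint lid between -0.05 and 0.05 rad/s and horizontal distance between dish_center and recess below 0.003 m and z of dish_center in the frame of recess below 0.0088 m and angle between dish_center's own z axis and vertical below 0.06 rad); the robot touches nothing.
It fails at once if the robot presses on the incubator or its lid with more than 25 N (contact force between any of the fingers, the arm and incubator above 25 N).
It fails at once if the other chamber's lid is touched with more than 2 N (contact force between any of the fingers, the arm and other_lid above 2 N).
It fails at once if the dish is tilted more than 0.35 rad (angle between dish_center's own z axis and vertical above 0.35 rad).
It fails at once if a bystander is shifted more than 25 mm or tipped (distance of any of four_well, tube_rack, media_bottle, dish_stack from where it was at the start of the episode above 0.025 m or angle between any of four_well, tube_rack, media_bottle, dish_stack's own z axis and vertical above 0.4 rad).
It also fails if it takes over 69 s, if anything falls off the work surface, if the arm or the gripper's body presses on something with over 40 N, if the wrist force passes 120 N, or if a joint passes its speed limit or range.

ROBOT

A 6-joint arm with a two-finger parallel gripper is mounted at the origin on the work surface. World frame = base frame: x ahead of the robot, y to its left, z up, the work surface at z = 0. Lengths are in m, angles in degrees, forces in N, time in s.
With the tool pointing down it reaches from about 0.3 to 0.875 m from the base axis. Payload 4.2 kg.
Tool frame: the origin (TCP) lies midway between the tips of the shut fingers; the grasp point (between the pads) lies behind it (bot.tcp_to_grasp is the x of the grasp point in the tool frame, in m); x points along the fingers, y is the direction in which the jaws open and shut, and the axes are right-handed (so a half turn about x gives the same grasp; the last joint's range is limited). The gripper opens to 85 mm and grips with 20 to 120 N. Pads are 22 mm wide; open, the fingers measure 114 mm over their backs; the gripper's body (76 mm by 85 mm) begins 54 mm behind the grasp point. The pads swing forward as they close: fully open they stand 13 mm farther back than shut.
Start: joints at [-64.687, 18.312, 89.639, -0, 72.044, -1.146], TCP at [0.256, -0.515, 0.231] pointing down, gripper open.
Joint ranges: [-177.97, 177.97], [-48.28, 115.42], [12.27, 149.76], [-77.06, 257.06], [2.81, 150.46], [-146.56, 146.56]. Speed limits (degrees/s): [147.25, 147.25, 180, 180, 180, 180].

INTERFACE

Orientations are given as a 3x3 rotation matrix whose columns are the frame's x, y, z axes.
In Python, from station import bot gives the robot as it stands. Calls block until the motion is done:
- bot.goto(position, orientation): joint-space move of the TCP to a pose.
- bot.move_l(position, rate=0.15, frame=None, max_force=None): straight line of the TCP; frame=None keeps the orientation; rate is the mean speed in m/s. With max_force (N) it stops when the force on the tool has changed by that much, and returns True; else False.
- bot.movej(angles): joint-space move.
- bot.open() and bot.close(squeeze=None): open the fingers fully, or close them until they stop; squeeze is the grip in N (None keeps the last).
- bot.hold(seconds).
- bot.inverse_kinematics(position, orientation): joint angles nearest the present ones, or None.
- bot.read_state(): the state.
- bot.read_camera(name): name is "side" or "top"; returns a dict with "pixels" (384x512x3 uint8, red, green, blue), "intrinsics" (3x3 intrinsics, pixels), "R" (3x3) and "t" (3): a world point X has camera coordinates R X + t. Camera axes: x right, y down, z forward; pixel columns grow to the right and rows downward; lengths in m; the calibration is good to about 2 mm. A picture is of the moment at which its call begins. There is no depth.
A pose or a line that the arm cannot do raises bot.PlanningError and nothing moves.
- bot.finish_job(): hands the job in, once; it reports no verdict.
Trained networks look in the newest picture that a camera, given by its name, has taken for a name from the list of things; names that differ only in an ending like _2 or _b are one class to them, and where a whole thing is asked for, a point or a joint stands for the part that bears it (a point fixed in the world has none). Each returns a list of dicts, best first, with "conf" (0 to 1); they miss things now and then, are a little off and sometimes report something else, mostly with a low value. They report only what shows in the picture. A call takes as long as a camera call. They do not tell look-alikes from the thing itself.
- bot.recognise(camera, query): "rect" ([left, top, width, height] in pixels, round what is visible of it).
- bot.silhouettes(camera, query): "pixels" (384x512 bool, what is visible of it) and "rect" ([left, top, width, height] in pixels, round what is visible of it).
- bot.pinpoint(camera, query): "uv" ([column, row] in pixels: a listed point, or the origin of a listed thing).
The state is a dict: "time_s": time; "joints": joint angles; "qd": joint speeds; "effort": joint torques, N m; "tcp_pos": TCP position; "tcp_rot": TCP orientation; "ft_force": force on the tool from outside, world axes, zero at the start; "torque": the same for the moment, N m; "width": opening from 0.0 (shut) to 1.0 (fully open).
Only numpy, scipy, OpenCV 4.12 (cv2) and the standard library are available. Lean on these libraries where they do the work, as an engineer would, in place of code of your own. Each camera call takes 0.05 s, during which the arm holds its last target.

## Working session

There is one attempt and no reset: what is moved stays moved. The work goes in short steps, each a Python script; the robot and the scene stay as the last script left them, time stands still between calls to the robot, and variables do not carry over. Pictures are saved under pics/ and viewed, and the job is handed in when it is done.

```bash
ls; mkdir -p pics; python3 - <<'E'
from station import bot
import cv2,numpy as np
for c in ("side","top"):
    im=bot.read_camera(c)
    cv2.imwrite(f"pics/{c}0.png",im["pixels"][:,:,::-1])
    print(c,im["intrinsics"].tolist(),np.round(im["R"],4).tolist(),np.round(im["t"],4).tolist(), (-im["R"].T@im["t"]).round(3))
    for q in ["incubator","recess","press_pad","lid_hinge","dish_center","warm_plate","other_lid","four_well","latch_slot"]:
        try: print(q,[(np.round(d["uv"],1).tolist(),round(d["conf"],2)) for d in bot.pinpoint(c,q)])
        except Exception as e: print(q,e)
s=bot.read_state();print(s["time_s"],bot.tcp_to_grasp,s["tcp_rot"],s["ft_force"])
E
```

```text
pics
side [[349.61922139666154, 0.0, 257.70255064384196], [0.0, 349.61922139666154, 192.26126793108162], [0.0, 0.0, 1.0]] [[-0.7922, -0.6102, -0.01], [-0.3399, 0.4548, -0.8232], [0.5068, -0.6487, -0.5677]] [0.3704, 0.2881, 1.0518] [-0.142  0.777  0.838]
incubator [([252.7, 207.9], 0.94)]
recess [([254.3, 163.3], 0.35)]
press_pad [([254.6, 194.8], 0.91)]
lid_hinge [([223.6, 184.5], 0.91)]
dish_center [([211.6, 337.1], 0.78), ([179.5, 320.6], 0.61), ([208.5, 287.0], 0.59)]
warm_plate [([195.7, 282.0], 0.58)]
other_lid [([258.0, 166.9], 0.88)]
four_well [([182.0, 262.8], 0.72)]
latch_slot [([251.1, 200.8], 0.93), ([300.1, 165.3], 0.64)]
top [[424.6691412430866, 0.0, 252.19627228253438], [0.0, 424.6691412430866, 189.56131622572832], [0.0, 0.0, 1.0]] [[0.0096, -0.9999, 0.0106], [-0.9948, -0.0107, -0.1016], [0.1017, -0.0096, -0.9948]] [-0.0298, 0.5133, 1.6252] [ 0.346 -0.009  1.669]
incubator [([266.8, 181.1], 0.96), ([242.2, 195.1], 0.18)]
recess []
press_pad [([244.5, 193.6], 0.94)]
lid_hinge [([242.3, 156.8], 0.66)]
dish_center [([130.4, 218.3], 0.58), ([134.1, 249.2], 0.5), ([161.2, 220.5], 0.47), ([243.1, 192.9], 0.26)]
warm_plate [([166.8, 203.0], 0.71)]
other_lid [([294.6, 159.7], 0.77)]
four_well [([166.3, 181.3], 0.54)]
latch_slot [([242.9, 198.1], 0.82)]
1.0 -0.0187 [[ 3.59268467e-05  4.45523995e-01 -8.95269998e-01]
 [-8.43228625e-05 -8.95269994e-01 -4.45523996e-01]
 [-9.99999996e-01  9.14980013e-05  5.40363070e-06]] [-0.65929827 -0.39526574  0.27634295]
```

View pics/side0.png

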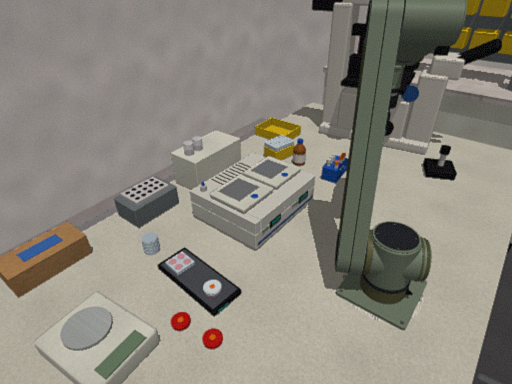

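View pics/top0.png

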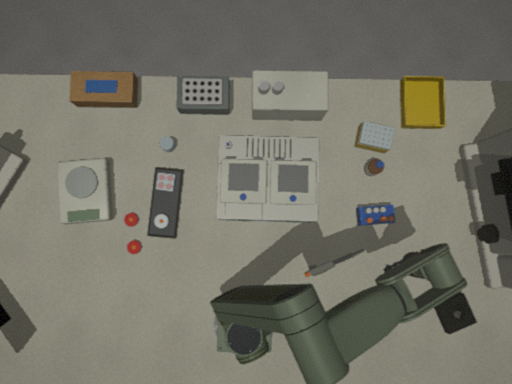

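```bash
python3 - <<'E'
import cv2
a=cv2.imread("pics/side0.png")[180:384,100:340]; cv2.imwrite("pics/s0c.png",cv2.resize(a,None,fx=2.9,fy=2.9,interpolation=cv2.INTER_CUBIC))
a=cv2.imread("pics/top0.png")[110:280,110:350]; cv2.imwrite("pics/t0c.png",cv2.resize(a,None,fx=3.3,fy=3.3,interpolation=cv2.INTER_CUBIC))
E
```

```text
(no output)
```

View pics/s0c.png

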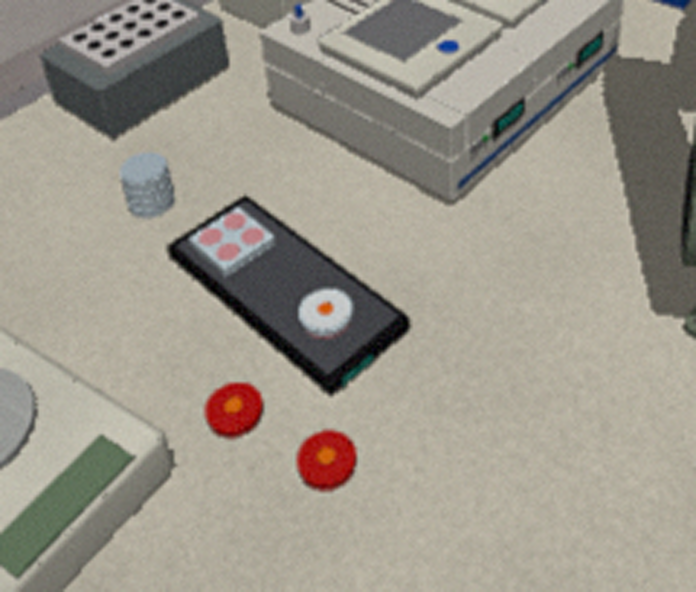

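View pics/t0c.png

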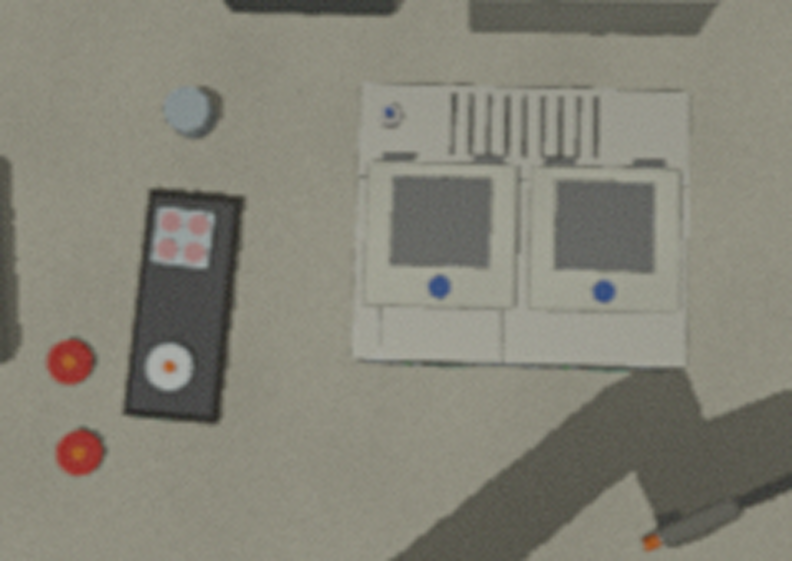

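The round dish with the orange dot is the white one on the plate, at about (161,221) in the top view and (211,287) in the side view. The two red ones on the bench are decoys. The chamber to use is the left lid, with its pad at (243,197) in the top view. Next I'll measure these precisely.

```bash
cat > h.py <<'E'
from station import bot
import cv2,numpy as np
from scipy.optimize import least_squares
def cam(c,name=None):
    im=bot.read_camera(c)
    if name: cv2.imwrite(f"pics/{name}.png",im["pixels"][:,:,::-1])
    return im
def proj(im,X):
    p=np.asarray(X)@im["R"].T+im["t"]; q=p@im["intrinsics"].T
    return q[...,:2]/q[...,2:]
def onplane(im,uv,z):
    d=im["R"].T@np.linalg.solve(im["intrinsics"],[uv[0],uv[1],1]); o=-im["R"].T@im["t"]
    return o+d*(z-o[2])/d[2]
def blob(im,box,kind):
    x0,y0,x1,y1=box; p=im["pixels"][y0:y1,x0:x1].astype(float)
    r,g,b=p[...,0],p[...,1],p[...,2]
    w={"blue":np.clip(b-(r+g)/2-25,0,None),"orange":np.clip(r-b-40,0,None),"bright":np.clip((r+g+b)/3-110,0,30)}[kind]
    yy,xx=np.mgrid[y0:y1,x0:x1]
    return np.array([(w*xx).sum(),(w*yy).sum()])/w.sum()
E
python3 - <<'E'
from h import *
T=cam("top");S=cam("side")
def tri(a,b):
    f=lambda X:np.r_[proj(T,X)-a,proj(S,X)-b]
    r=least_squares(f,[.5,.2,.1]); return r.x.round(4),r.fun.round(2)
a=blob(T,(234,190,252,205),"blue"); a2=blob(T,(284,190,302,206),"blue")
b=blob(S,(246,190,262,202),"blue"); b2=blob(S,(286,168,298,180),"blue")
print("padL",a,b,tri(a,b),onplane(T,a,.146),onplane(S,b,.146))
print("padR",a2,b2,tri(a2,b2),onplane(T,a2,.146),onplane(S,b2,.146))
d=blob(T,(155,215,167,227),"orange"); e=blob(S,(205,281,217,293),"orange")
print("dish",d,e,tri(d,e),onplane(T,d,.038),onplane(S,e,.038))
w=blob(T,(150,209,172,233),"bright");print("disk white",w,onplane(T,w,.037))
# deck corners
for n,u in dict(fl=(217.6,218.5),fr=(317.6,220.9),bl=(219.7,135.8),br=(318.5,137.9)).items(): print(n,onplane(T,u,.125))
for c in ("top","side"):
  for q in ["incubator","warm_plate","lid","dish_center"]:
    print(c,q,[(d["rect"],round(d["conf"],2)) for d in bot.recognise(c,q)])
E
```

```text
padL [242.68960953 196.45996029] [254.18132243 195.46216769] (array([0.475 , 0.0098, 0.146 ]), array([ 0.2 ,  0.29, -0.34, -0.02])) [0.47602814 0.01055208 0.146     ] [0.47398372 0.00920319 0.146     ]
padR [292.56719368 197.86693017] [286.25581395 174.01356589] (array([ 0.4688, -0.1717,  0.1455]), array([ 0.71,  1.14, -1.4 , -0.07])) [ 0.47283836 -0.16912224  0.146     ] [ 0.46383316 -0.17370736  0.146     ]
dish [160.84130435 220.70652174] [211.7961114  285.88649501] (array([0.388 , 0.323 , 0.0373]), array([ 0.21,  0.26, -0.25, -0.02])) [0.38893939 0.32369866 0.038     ] [0.38683122 0.32304598 0.038     ]
disk white [160.75380672 220.67789839] [0.38907186 0.3242399  0.037     ]
fl [0.39665424 0.10083508 0.125     ]
fr [ 0.39158044 -0.26238788  0.125     ]
bl [0.70214866 0.09854295 0.125     ]
br [ 0.69865201 -0.26758221  0.125     ]
top incubator [([217.7, 134.6, 101.8, 91.4], 0.6)]
top warm_plate [([146.7, 167.3, 39.3, 72.9], 0.93)]
top lid [([217.6, 156.1, 52.0, 51.5], 0.81)]
top dish_center [([127.9, 239.3, 13.5, 15.9], 0.73), ([156.1, 215.0, 13.1, 11.0], 0.53), ([124.6, 212.3, 14.8, 16.2], 0.51)]
side incubator [([240.8, 155.2, 58.2, 39.3], 0.63)]
side warm_plate [([155.2, 247.8, 84.9, 64.3], 0.56)]
side lid [([208.1, 177.3, 65.1, 34.3], 0.92), ([158.2, 248.8, 84.0, 64.9], 0.31)]
side dish_center [([171.4, 310.6, 21.0, 19.3], 0.85), ([200.7, 329.4, 24.2, 25.6], 0.8), ([201.3, 283.5, 23.5, 13.5], 0.53)]
```

```bash
cat >> h.py <<'E'
yaw=np.radians(-0.9)
def Rot(yaw=yaw):
    x=np.array([0,0,-1.]);y=np.array([-np.sin(yaw),np.cos(yaw),0]);return np.column_stack([x,y,np.cross(x,y)])
def st():
    s=bot.read_state();print("t",round(s["time_s"],2),"tcp",np.round(s["tcp_pos"],4),"F",np.round(s["ft_force"],2),"w",round(s["width"],3));return s
E
python3 - <<'E'
from h import *
R=Rot();st()
for p in ([.475,.010,.2],[.388,.323,.027],[.388,.323,.15],[.53,.01,.087]):print(p,np.round(bot.inverse_kinematics(p,R),1))
bot.close(30)
bot.goto([.475,.010,.175],R); st()
cam("top","t1");cam("side","s1")
E
```

```text
t 1.5 tcp [ 0.2562 -0.5148  0.2314] F [-0.05  0.21  0.58] w 0.999
[0.475, 0.01, 0.2] [ -0.2  10.7 105.   -0.   64.3 -89.3]
[0.388, 0.323, 0.027] [ 38.5  25.  114.   -0.   41.  -50.6]
[0.388, 0.323, 0.15] [ 38.5  16.  105.7  -0.   58.3 -50.6]
[0.53, 0.01, 0.087] [ -0.2  22.1 107.1  -0.   50.8 -89.3]
t 4.33 tcp [0.4752 0.0094 0.1751] F [ 0.35  0.71 -0.45] w -0.0
```

```bash
python3 - <<'E'
import cv2,numpy as np
a=cv2.imread("pics/s1.png")[130:250,180:330]; b=cv2.imread("pics/t1.png")[130:250,190:340]
cv2.imwrite("pics/c1.png",cv2.resize(np.hstack([a,b]),None,fx=2.6,fy=2.6,interpolation=cv2.INTER_CUBIC))
E
```

```text
(no output)
```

View pics/c1.png

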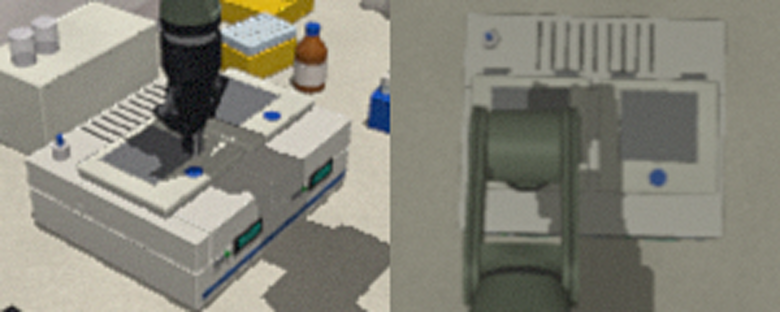

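The fingertip at about (192,145) in the crop sits right above the pad at (195,171). Pressing now.

```bash
python3 - <<'E'
from h import *
R=Rot()
bot.move_l([.475,.010,.153],rate=.08); st()
r=bot.move_l([.475,.010,.135],rate=.007,max_force=15.5); print(r); st()
bot.move_l([.44,.010,.20],rate=.25); st()
bot.hold(1.2);st()
cam("side","s2")
E
```

```text
t 4.85 tcp [0.4749 0.0098 0.1528] F [ 0.23 -0.35 -0.03] w -0.002
True
t 6.66 tcp [0.4746 0.01   0.1413] F [-3.6   0.37 13.43] w -0.0
t 7.08 tcp [0.4402 0.01   0.2006] F [-0.58  0.52 -0.05] w 0.001
t 8.28 tcp [0.44 0.01 0.2 ] F [-0.67  0.32 -0.72] w -0.002
```

View pics/s2.png

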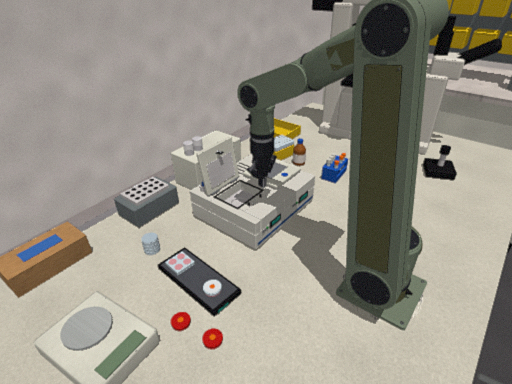

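The lid is open. Now I'll photograph the chamber without the arm over it and fetch the dish.

```bash
python3 - <<'E'
from h import *
R=Rot()
bot.goto([.388,.323,.15],R); bot.open()
T=cam("top","t3");S=cam("side","s3")
for c in ("top","side"): 
  for q in ("recess","latch_slot","lid_hinge","press_pad"): print(c,q,[(np.round(d["uv"],1).tolist(),round(d["conf"],2)) for d in bot.pinpoint(c,q)])
bot.move_l([.388,.323,.055],rate=.2)
r=bot.move_l([.388,.323,.0275],rate=.05,max_force=6); print(r);st()
bot.close(25); st()
bot.hold(.2)
cam("side","s4")
a=cv2.imread("pics/s3.png")[130:250,180:330]; b=cv2.imread("pics/t3.png")[130:250,190:340]
cv2.imwrite("pics/c3.png",cv2.resize(np.hstack([a,b]),None,fx=2.6,fy=2.6,interpolation=cv2.INTER_CUBIC))
a=cv2.imread("pics/s4.png")[220:340,150:280]
cv2.imwrite("pics/c4.png",cv2.resize(a,None,fx=4,fy=4,interpolation=cv2.INTER_CUBIC))
E
```

```text
top recess [([241.1, 181.5], 0.87)]
top latch_slot [([244.0, 198.9], 0.87)]
top lid_hinge [([241.5, 159.8], 0.91)]
top press_pad [([243.1, 138.5], 0.86), ([161.8, 220.0], 0.65)]
side recess [([237.2, 203.1], 0.77)]
side latch_slot [([251.6, 201.0], 0.69)]
side lid_hinge [([223.4, 182.5], 0.55)]
side press_pad []
False
t 12.16 tcp [0.3881 0.323  0.0274] F [ 0.14  0.19 -0.06] w 1.003
t 12.57 tcp [0.3882 0.3232 0.0281] F [-0.44  0.21  5.57] w 0.611
```

View pics/c3.png

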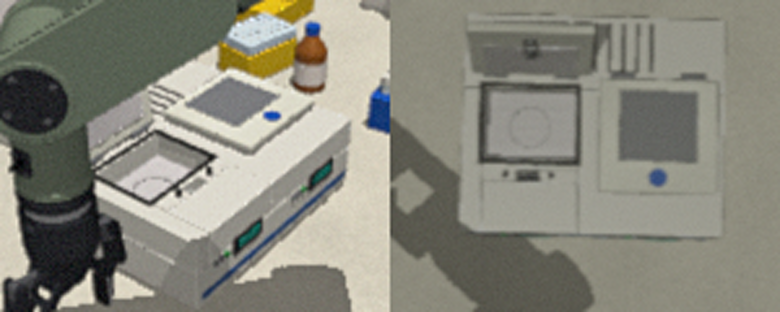

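View pics/c4.png

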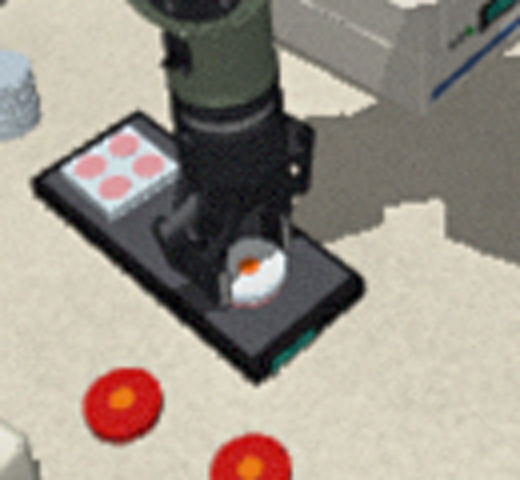

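The ring of the recess shows at about (243.8,178.8) in the full top picture. The grip pushed down on the plate a little (5.6 N), so I'll lift and check where the tips sit on the dish. I'll also fit the recess ring and the chamber opening.

```bash
python3 - <<'E'
from h import *
bot.move_l([.388,.323,.10],rate=.1);st()
bot.move_l([.388,.323,.22],rate=.25);s=st()
S=cam("side","s5");T=cam("top","t5")
a=S["pixels"][:,:,::-1]
u=proj(S,np.array([.388,.323,.22])).astype(int);print(u)
x0=max(u[0]-50,0);y0=max(u[1]-60,0)
cv2.imwrite("pics/c5.png",cv2.resize(a[y0:y0+100,x0:x0+100],None,fx=6,fy=6,interpolation=cv2.INTER_CUBIC));print(x0,y0)
b=cv2.imread("pics/t3.png")[150:215,215:275]
cv2.imwrite("pics/c5t.png",cv2.resize(cv2.convertScaleAbs(b,alpha=1.3),None,fx=9,fy=9,interpolation=cv2.INTER_CUBIC))
E
```

```text
t 13.69 tcp [0.3876 0.3226 0.0994] F [-0.54  0.24 -0.21] w 0.616
t 14.32 tcp [0.3873 0.3224 0.2185] F [ 0.21  0.55 -0.91] w 0.611
[205 238]
155 178
```

View pics/c5.png

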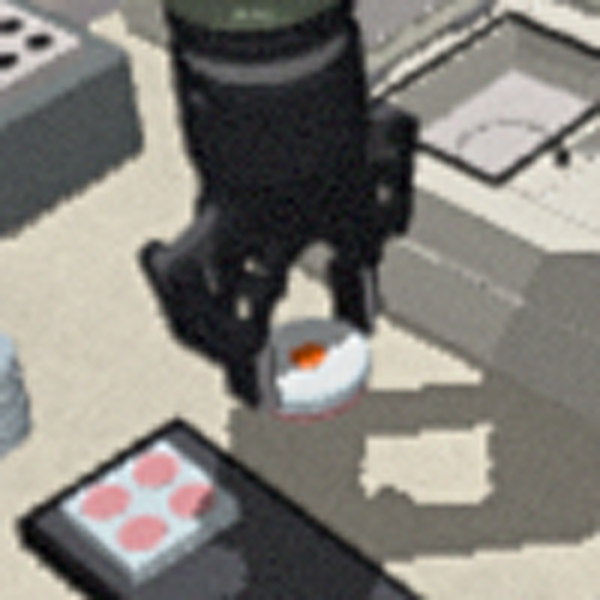

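View pics/c5t.png

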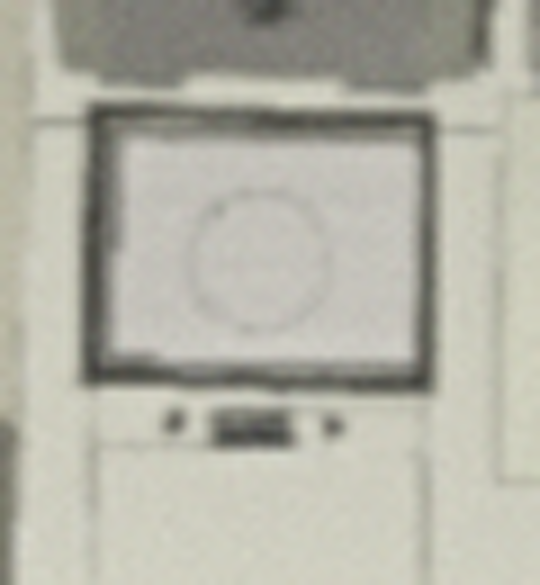

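```bash
python3 - <<'E'
from h import *
S=cam("side");T=cam("top");s=st()
p=np.array(s["tcp_pos"])
d=blob(S,(195,225,217,247),"orange");print("dot",d)
f=least_squares(lambda v:proj(S,[p[0]+v[0],p[1],v[1]])-d,[0,.22]);print("assuming y=tcp: dx,z",f.x, "z-tcp",f.x[1]-p[2])
for z in (.229,.232,.235): print(z,onplane(S,d,z)-p)
# recess ring fit in the earlier top and side picture
g=cv2.cvtColor(cv2.imread("pics/t3.png"),cv2.COLOR_BGR2GRAY).astype(float)
gs=cv2.cvtColor(cv2.imread("pics/s5.png"),cv2.COLOR_BGR2GRAY).astype(float)
from scipy.ndimage import map_coordinates,gaussian_filter
th=np.linspace(0,2*np.pi,240,endpoint=False)
def score(im,g,c,z,r,m=None):
    P=np.c_[c[0]+r*np.cos(th),c[1]+r*np.sin(th),np.full_like(th,z)]
    uv=proj(im,P); v=map_coordinates(g,[uv[:,1],uv[:,0]],order=1)
    return v.mean()
for nm,im,gg in (("top",T,g),):
    b=None
    G=gaussian_filter(gg,.6)
    for r in (.0275,.0285,.029,.0295,.030,.0305):
        best=min(((score(im,G,(x,y),.088,r),x,y) for x in np.arange(.52,.56,.0005) for y in np.arange(-.01,.03,.0005)))
        print(nm,r,np.round(best,4))
# opening & hinge line check: corners of dark gasket in t3
for uv in ((90,110),(430,120),(428,385),(88,380)):
    u=(np.array(uv)+.5)/9-.5+[215,150]; print("gasket",onplane(T,u,.125).round(4))
E
```

```text
t 14.53 tcp [0.3872 0.3224 0.218 ] F [-0.14  0.42 -0.44] w 0.614
dot [206.15319662 237.2907117 ]
assuming y=tcp: dx,z [-0.00142995  0.22651755] z-tcp 0.00852332656268795
0.229 [-0.00357119  0.00184682  0.01100578]
0.232 [-0.00615885  0.00407867  0.01400578]
0.235 [-0.0087465   0.00631052  0.01700578]
top 0.0275 [1.326072e+02 5.235000e-01 2.950000e-02]
top 0.0285 [1.328455e+02 5.245000e-01 2.950000e-02]
top 0.029 [1.329672e+02 5.250000e-01 2.950000e-02]
top 0.0295 [1.330714e+02 5.255000e-01 2.950000e-02]
top 0.03 [1.331613e+02 5.260000e-01 2.950000e-02]
top 0.0305 [1.332456e+02 5.265000e-01 2.950000e-02]
gasket [0.6051 0.079  0.125 ]
gasket [ 0.6025 -0.06    0.125 ]
gasket [ 0.4937 -0.0599  0.125 ]
gasket [0.4943 0.078  0.125 ]
```

```bash
cat >> h.py <<'E'
from scipy.ndimage import map_coordinates,gaussian_filter
th=np.linspace(0,2*np.pi,240,endpoint=False)
def ringmean(im,G,c,z,r,t=th):
    uv=proj(im,np.c_[c[0]+r*np.cos(t),c[1]+r*np.sin(t),np.full_like(t,z)])
    return map_coordinates(G,[uv[:,1],uv[:,0]],order=1)
def ringfit(im,G,z,r,x,y,h=.008,t=th):
    best=None
    for cx in np.arange(x-h,x+h,.0005):
        for cy in np.arange(y-h,y+h,.0005):
            v=np.minimum(ringmean(im,G,(cx,cy),z,r+.006,t),ringmean(im,G,(cx,cy),z,r-.006,t))-ringmean(im,G,(cx,cy),z,r,t)
            v=np.clip(v,-10,15).mean()
            if best is None or v>best[0]: best=(v,cx,cy)
    return best
E
python3 - <<'E'
from h import *
S=cam("side");T=cam("top")
g=cv2.cvtColor(cv2.imread("pics/t3.png"),cv2.COLOR_BGR2GRAY).astype(float)
for r in (.0265,.0275,.0285,.0295,.0305): print(r,np.round(ringfit(T,gaussian_filter(g,.5),.088,r,.545,.01),4))
gs=cv2.cvtColor(cv2.imread("pics/s5.png"),cv2.COLOR_BGR2GRAY).astype(float)
print(onplane(T,(243.22,178.56),.088))
b=cv2.imread("pics/s5.png")[175:215,205:275];cv2.imwrite("pics/c6.png",cv2.resize(b,None,fx=10,fy=10,interpolation=cv2.INTER_CUBIC))
E
```

```text
0.0265 [2.2559 0.5495 0.0105]
0.0275 [4.1162 0.5495 0.01  ]
0.0285 [5.0097 0.549  0.0095]
0.0295 [4.3443 0.5485 0.0095]
0.0305 [2.673 0.548 0.009]
[0.54840561 0.01009943 0.088     ]
```

View pics/c6.png

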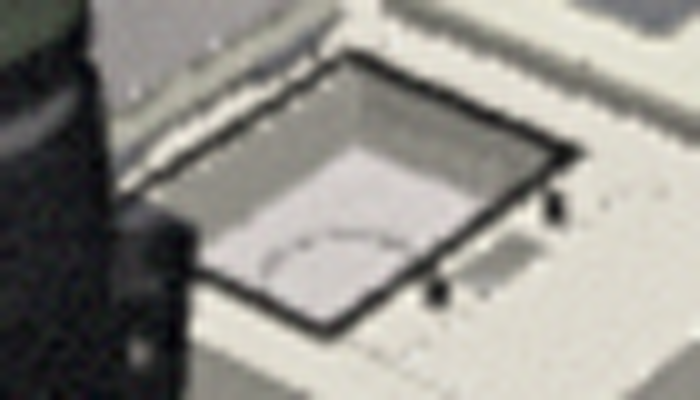

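```bash
python3 - <<'E'
from h import *
S=cam("side")
gs=gaussian_filter(cv2.cvtColor(cv2.imread("pics/s5.png"),cv2.COLOR_BGR2GRAY).astype(float),.4)
arc=np.radians(np.linspace(-80,100,120))  # far side as seen from side cam: +x,-y
arc=np.radians(np.linspace(-110,50,120))
for r in (.0275,.0285,.0295): print("side ring",r,np.round(ringfit(S,gs,.088,r,.547,.009,t=arc),4))
bot.move_l([.5485,.0087,.22],rate=.22);st()
bot.move_l([.5485,.0087,.14],rate=.2);s=st()
S=cam("side","s7");cam("top","t7")
p=np.array(s["tcp_pos"])
d0=proj(S,p+[0,0,.0095]).round();x,y=d0.astype(int);print(d0)
d=blob(S,(x-9,y-9,x+9,y+9),"orange");print("dot",d)
f=least_squares(lambda v:proj(S,[p[0]+v[0],p[1],v[1]])-d,[0,.15]);print("dx,z",f.x,f.x[1]-p[2])
for dz in (.0085,.01): print(onplane(S,d,p[2]+dz)-p)
b=cv2.imread("pics/s7.png")[y-50:y+45,x-60:x+60];cv2.imwrite("pics/c7.png",cv2.resize(b,None,fx=6,fy=6,interpolation=cv2.INTER_CUBIC))
E
```

```text
side ring 0.0275 [1.19523e+01 5.44000e-01 1.15000e-02]
side ring 0.0285 [11.5774  0.543   0.0125]
side ring 0.0295 [10.9527  0.542   0.013 ]
t 16.43 tcp [0.5481 0.0095 0.22  ] F [ 0.65  0.   -0.42] w 0.611
t 16.98 tcp [0.549  0.0091 0.1406] F [-0.27 -0.22  0.64] w 0.617
[238. 187.]
dot [237.67073171 187.18292683]
dx,z [-0.0006916   0.15050505] 0.00991011291956781
[ 0.00072354 -0.00157554  0.0085    ]
[-0.0007818   0.00010043  0.01      ]
```

View pics/c7.png

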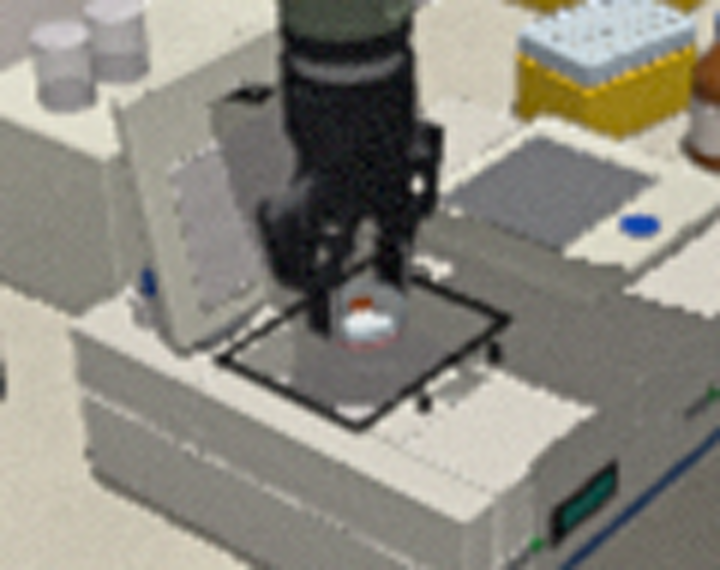

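```bash
python3 - <<'E'
from h import *
S=cam("side")
b=cv2.imread("pics/s5.png")[175:215,205:275];b=cv2.resize(b,None,fx=10,fy=10,interpolation=cv2.INTER_CUBIC)
for c,col in (((.547,.008),(0,0,255)),((.5435,.012),(0,160,0))):
    uv=proj(S,np.c_[c[0]+.0285*np.cos(th),c[1]+.0285*np.sin(th),0*th+.088])
    for q in uv: cv2.circle(b,tuple(((q-[205,175]+.5)*10).astype(int)),1,col,-1)
cv2.imwrite("pics/c8.png",b)
E
```

```text
(no output)
```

View pics/c8.png

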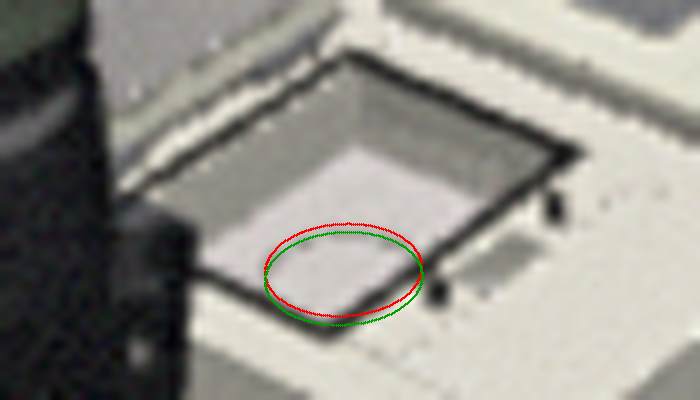

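```bash
python3 - <<'E'
from h import *
bot.move_l([.548,.0085,.102],rate=.12);bot.hold(.15);st();st()
r=bot.move_l([.548,.0085,.0870],rate=.015,max_force=3.5);print(r);st();st()
E
```

```text
t 17.74 tcp [0.5488 0.0085 0.103 ] F [-0.34  0.47 -0.34] w 0.613
t 17.74 tcp [0.5488 0.0085 0.103 ] F [-0.34  0.47 -0.34] w 0.613
True
t 18.61 tcp [0.5478 0.0085 0.0881] F [-1.77  0.19  3.92] w 0.615
t 18.61 tcp [0.5478 0.0085 0.0881] F [-1.77  0.19  3.92] w 0.615
```

The dish stopped at z = 0.0881, exactly the seated height I expected. Releasing it.

```bash
python3 - <<'E'
from h import *
bot.open();st()
bot.move_l([.548,.0085,.20],rate=.15);bot.move_l([.40,.0085,.24],rate=.3);st()
bot.goto([.36,.2,.24],Rot())
T=cam("top","t9");S=cam("side","s9");st()
a=S["pixels"][150:230,190:290,::-1]; b=T["pixels"][130:210,205:305,::-1]
cv2.imwrite("pics/c9.png",cv2.resize(np.hstack([a,b]),None,fx=4,fy=4,interpolation=cv2.INTER_CUBIC))
d=blob(T,(236,171,251,186),"orange");print(d,onplane(T,d,.098))
E
```

```text
t 19.04 tcp [0.5471 0.0085 0.0872] F [ 0.43  0.08 -0.51] w 1.004
t 20.6 tcp [0.4003 0.0085 0.2398] F [0.75 0.46 0.24] w 1.0
t 21.5 tcp [0.3607 0.1991 0.2397] F [0.87 0.35 0.39] w 0.998
[243.27155172 178.08189655] [0.54892177 0.00980943 0.098     ]
```

View pics/c9.png

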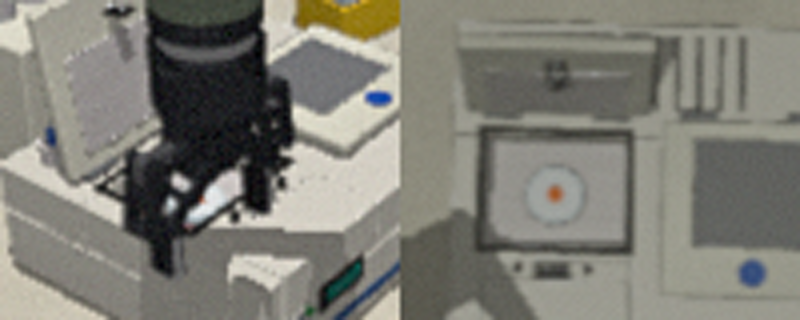

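The dish is seated, with its dot at (0.5489, 0.0098) against the ring at (0.549, 0.0095). Next I'll swing the lid down from behind. First I'll check the hinge position and the height of the box behind the incubator.

```bash
python3 - <<'E'
from h import *
T=cam("top","t10");S=cam("side","s10")
print("hinge",onplane(T,(242,158.3),.131))
def tri(a,b):
    r=least_squares(lambda X:np.r_[proj(T,X)-a,proj(S,X)-b],[.7,0,.1]); return r.x.round(3),r.fun.round(1)
print("lid edge pred", proj(T,[.615+.162*.178,.008,.131+.162*.984]),proj(T,[.6577,.008,.288]))
a=S["pixels"][120:240,150:320,::-1]; b=T["pixels"][60:180,200:350,::-1]
cv2.imwrite("pics/c10.png",cv2.resize(np.hstack([a,b]),None,fx=2.4,fy=2.4,interpolation=cv2.INTER_CUBIC))
R=Rot();e=np.array([np.cos(yaw),np.sin(yaw)])
for p in ([.45,.0085,.36],[.70,.006,.36],[.70,.006,.272]): print(bot.inverse_kinematics(p,R))
E
```

```text
hinge [0.61772711 0.014944   0.131     ]
lid edge pred [243.55985405 142.07068997] [243.61588425 138.10606979]
[-3.81998747e-01  3.44041275e+00  9.03530359e+01 -2.54444375e-14
  8.62065514e+01 -8.94819987e+01]
[-4.50200918e-01  2.85194375e+01  5.55512015e+01 -2.54444375e-14
  9.59293610e+01 -8.95502009e+01]
[-4.50200918e-01  2.90777442e+01  6.67220738e+01 -2.54444375e-14
  8.42001820e+01 -8.95502009e+01]
```

View pics/c10.png

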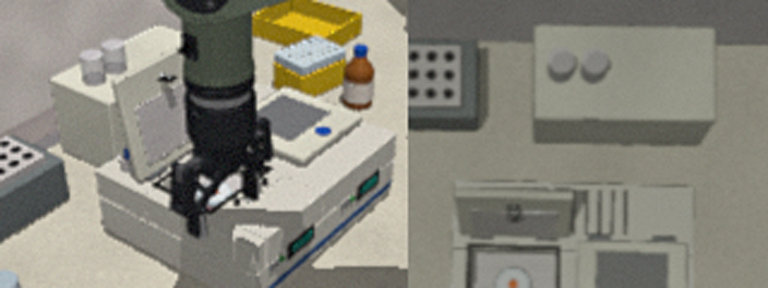

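The lid's top edge appears at row ~137, close to the predicted 138, and the box behind is well clear of the path. Now the lid.

```bash
python3 - <<'E'
from h import *
R=Rot();e=np.array([np.cos(yaw),np.sin(yaw)])
bot.move_l([.36,.2,.34],rate=.25); bot.close(30)
bot.goto([.45,.0085,.36],R)
bot.move_l([.70,.006,.36],rate=.25)
print(bot.move_l([.70,.006,.272],rate=.15,max_force=6)); st()
P=np.array([.475,.010]); H=P+.140*e
def pose(ph,r):
    k=-r*np.cos(ph)+.0145*np.sin(ph)+.011
    q=H+e*k; return [q[0],q[1],.131+r*np.sin(ph)+.0145*np.cos(ph)]
for ph,r in ((1.5,.140),(1.3,.140),(1.1,.141)):
    t=bot.move_l(pose(ph,r),rate=.12,max_force=9); print(ph,t);st()
    if t: break
cam("side","s11")
E
```

```text
False
t 25.66 tcp [0.7002 0.006  0.2736] F [-0.42  0.62  0.28] w -0.002
1.5 False
t 26.38 tcp [0.6314 0.0076 0.2725] F [ 1.48 -0.39  0.22] w -0.002
1.3 False
t 26.77 tcp [0.603  0.008  0.2697] F [1.35 0.6  1.26] w -0.003
1.1 False
t 27.15 tcp [0.5756 0.0084 0.2634] F [0.42 0.06 0.23] w -0.005
```

View pics/s11.png

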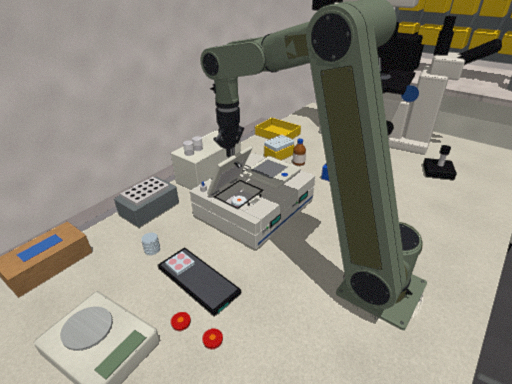

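The lid at about (235,170) follows the fingers down. Continuing the swing, then the final press.

```bash
python3 - <<'E'
from h import *
R=Rot();e=np.array([np.cos(yaw),np.sin(yaw)])
P=np.array([.475,.010]); H=P+.140*e
def pose(ph,r):
    k=-r*np.cos(ph)+.0145*np.sin(ph)+.011
    q=H+e*k; return [q[0],q[1],.131+r*np.sin(ph)+.0145*np.cos(ph)]
ok=True
for ph,r in ((.9,.142),(.7,.144),(.5,.146),(.35,.148),(.22,.149),(.13,.150),(.08,.151)):
    t=bot.move_l(pose(ph,r),rate=.11 if ph>.3 else .05,max_force=8); print(ph,t);st()
    if t: ok=False;break
if ok:
    cam("side","s12")
    a=cv2.imread("pics/s12.png")[130:250,180:330]
    cv2.imwrite("pics/c12.png",cv2.resize(a,None,fx=4,fy=4,interpolation=cv2.INTER_CUBIC))
E
```

```text
0.9 False
t 27.61 tcp [0.5496 0.0089 0.2515] F [ 0.9  -0.36  1.78] w -0.003
0.7 False
t 28.02 tcp [0.5257 0.0092 0.2352] F [ 0.28 -0.88  2.11] w -0.0
0.5 False
t 28.44 tcp [0.5052 0.0095 0.214 ] F [-0.65  0.2   1.38] w 0.001
0.35 False
t 28.79 tcp [0.4921 0.0097 0.1956] F [-0.45  0.17  1.53] w 0.002
0.22 False
t 29.33 tcp [0.4832 0.0099 0.1774] F [-0.17  0.52  1.94] w -0.001
0.13 False
t 29.76 tcp [0.4786 0.0099 0.1644] F [-0.44 -0.2   1.71] w 0.0
0.08 False
t 30.07 tcp [0.4764 0.01   0.1572] F [ 0.13 -0.29  1.57] w -0.002
```

View pics/c12.png

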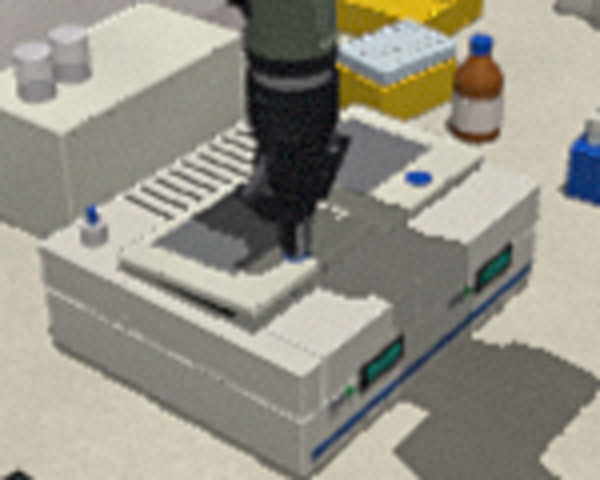

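```bash
python3 - <<'E'
from h import *
print(bot.move_l([.475,.010,.1355],rate=.008,max_force=14.2)); st()
bot.move_l([.472,.010,.20],rate=.12); st()
bot.goto([.33,.18,.26],Rot()); bot.hold(.3)
T=cam("top","t13");S=cam("side","s13");st()
a=S["pixels"][130:250,180:330,::-1];b=T["pixels"][125:245,190:340,::-1]
cv2.imwrite("pics/c13.png",cv2.resize(np.hstack([a,b]),None,fx=2.6,fy=2.6,interpolation=cv2.INTER_CUBIC))
E
```

```text
True
t 32.14 tcp [0.4751 0.01   0.1413] F [-3.45 -0.8  13.36] w -0.001
t 32.79 tcp [0.4717 0.01   0.1992] F [-0.11  0.08 -0.38] w 0.002
t 34.11 tcp [0.3303 0.1797 0.2598] F [-0.08  0.21 -0.75] w -0.0
```

View pics/c13.png

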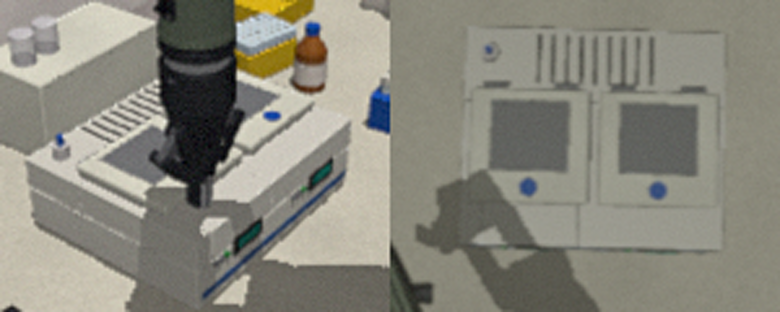

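```bash
python3 - <<'E'
from h import *
T=cam("top");a=blob(T,(234,190,252,205),"blue");print(a,"start 242.69 196.46");st()
if abs(a-[242.69,196.46]).max()<.5: bot.finish_job();print("done")
E
```

```text
[242.65969954 196.47028086] start 242.69 196.46
t 34.16 tcp [0.3303 0.1798 0.2599] F [0.22 0.38 0.12] w -0.004
the job is handed in; nothing more can be done
done
```

The orange-dot dish is in the recess of the chamber nearer the warm plate, and that chamber's lid is latched shut again. I handed the job in at about 34 s of the 69 s allowed; it reported no verdict.

**What I did:** One press on the pad opened the lid. I set the dish in the recess, swung the lid down from behind, and pressed the pad once more until the latch caught. The stop limit for both presses was about 15.5 N. The force read after each stop was about 13.4 N vertical, 13.9 N in all.

**Last checks:**
- **Dish:** It came down to exactly the height expected for fully seated. With the lid still open, the top camera put its dot within about 0.5 mm of the recess centre.
- **Lid:** After the second press it stayed down. In the top picture its pad is back within 0.05 px of where it started.
- **Arm:** It stands clear of everything, with no more than noise on the force sensor.

**What disagreed or went unchecked:**
- The side-camera fit of the recess ring was 4–5 mm off the top-camera one. Overlaying the ring on the picture suggested the side fit had caught the inner wall, so I relied mainly on the top camera.
- Closing on the dish pushed about 5.6 N onto the warm plate for a moment.
- The dish could not be seen again once the lid was shut.

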